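Hold a frame corner square with an assembly square

TASK

The corner of a screen frame is being assembled on the plywood board, and a spring makes its loose rail lean inwards. Pick up the red assembly square by its black handle and, with it lying low and flat between the two rails, press its outer corner right into the frame's corner so that it swings the loose rail out to a right angle and both of its outer faces bear flat against the two rails. Finish while still gripping the square and pressing it there, and leave the other things on the bench where they are.

Things in the scene. Friction and masses are not known exactly. Their poses are not given: they have to be found in the camera images.
- frame: Plywood board 190 (x) x 220 (y) x 10 mm, fixed to the bench, carrying the frame corner. Origin: centre of its underside; x points from the robot towards the fixed rail, y to the left towards the loose rail, z up. Board top is 10 mm above the bench; both rails stand on it.
- frame_corner (a point): The inside corner, on the board's top surface: where the inner faces of the two rails meet when the frame is square. Axes as the board's. It lies at x = +60, y = +70 mm in the board's frame. The square belongs on its -x, -y side.
- fixed_rail: Aluminium rail 25 x 22 mm high x 200 mm long, fixed along the board's far edge, parallel to the board's y. Origin: centre of its underside, on the board's top. Its inner face (towards -x of the board) lies 12.5 mm from its middle line, at the board's x = +60 mm, and runs from y = -100 to +100 mm.
- loose_rail_end (a point): Near end of the loose rail's inner face, half-way up. The loose rail: aluminium, 25 mm wide, 22 mm high, 143 mm long, black cap at the near end, on the board's left side. Its inner face is its own y-negative side; this point lies 130 mm nearer and 12.5 mm inwards (x = -130, y = -12.5 mm in the rail's axes) from its pivot, which is at x = +45.5, y = +82.5 mm in the board's frame.
- loose_rail (a joint): Angle of the loose rail on its upright pivot bolt, rad: 0 = square to the fixed rail (inner face at the board's y = +70 mm); negative = leaning inwards over the place of the square; range -0.2 to +0.25. A spring presses it inwards: it starts at about -0.2, takes 0.32 N m to start moving and 0.48 N m at 0 (about 5 N at 95 mm from the pivot).
- square_grip (a point): Centre of the black handle of the loose red assembly square, 44 mm above the square's underside. The handle is an upright block 14 mm thick, 46 mm long, from 22 to 64 mm above the underside; its length runs along (1, 1) of the square's own x and y, its thickness along (1, -1). Axes as the square's; when seated they are parallel to the board's.
- square_corner (a point): Point where the planes of the square's two outer faces meet, at the level of its underside: x = +38, y = +38, z = -44 mm from the handle's centre. Axes as the square's. When seated it coincides with the frame's corner.
- square: Red L-shaped assembly square, 0.2 to 0.33 kg, 22 mm thick (only the handle is higher). Origin on its underside, right below the handle's centre. Two legs 28 mm wide: outer faces at its x = +38 mm and y = +38 mm, each leg reaching to -67 mm along the other axis, with an 8 mm notch at the outer corner. Sliding it along one rail meets friction of up to about 0.8 times the force on that rail.
- clear_cup_1: Clear plastic cup, 63 mm wide, 62 mm high; bystander, to be left where it is. Origin: centre of its underside.
- thread_spool_1: Spool of orange thread, 30 mm wide, 40 mm high; bystander, to be left where it is. Origin: centre of its underside.
- swab_jar: White jar with a screw lid, 69 mm wide, 74 mm high; bystander, to be left where it is. Origin: centre of its underside.
- silver_tape: White roll with a brown core, 55 mm wide, 50 mm high; bystander, to be left where it is. Origin: centre of its underside.

How it is judged:
At the end, for the whole second after the job is handed in: Only the square, still gripped, holds the loose rail within 1.7 deg of square: it lies flat (3.4 deg), 0 to 10 mm above the board, turned within 1.7 deg of it, its outer corner within 3 mm of the frame's in x and y, both rails pressed with over 1.5 N; fingers and arm off the loose rail (value of joint loose_rail between -0.03 and 0.03 rad and angle between the x axis of square_grip and the x axis of frame, either way round below 0.03 rad and angle between square_grip's own z axis and vertical below 0.06 rad and x of square_corner in the frame of frame_corner between -0.003 and 0.003 m and y of square_corner in the frame of frame_corner between -0.003 and 0.003 m and z of square_corner in the frame of frame_corner between -0.003 and 0.01 m and contact force between square and fixed_rail above 1.5 N and contact force between square and loose_rail above 1.5 N and contact force between the fingers and square above 2 N and contact force between each of the arm, the fingers and loose_rail below 1 N); the arm keeps its last pose, push and grip.
It fails at once if another thing on the bench is moved by more than 30 mm (distance of any of clear_cup_1, thread_spool_1, swab_jar, silver_tape from where it was at the start of the episode above 0.03 m).
It also fails if it takes over 58 s, if anything falls off the work surface, if the arm or the gripper's body presses on something with over 40 N, if the wrist force passes 120 N, or if a joint passes its speed limit or range.

ROBOT

A 7-joint arm with a two-finger parallel gripper is mounted at the origin on a cart in front of the work surface, level with it; the furniture and walls round the work are solid. World frame = base frame: x ahead of the robot, y to its left, z up, the work surface at z = 0. Lengths are in m, angles in rad, forces in N, time in s.
With the tool pointing down it reaches from about 0.425 to 1.025 m from the base axis. Payload 9.4 kg.
Tool frame: the origin (TCP) lies at the very end of the fingers, on their centre line; the grasp point (between the pads) lies 19 mm behind it; z points along the fingers, y is the direction in which the jaws open and shut (so a half turn about z gives the same grasp; the last joint's range is limited). The gripper opens to 85 mm and grips with 20 to 120 N. Pads are 22 mm wide; open, the fingers measure 114 mm over their backs; the gripper's body (76 mm by 85 mm) begins 54 mm behind the grasp point. The pads swing forward as they close: fully open they stand 13 mm farther back than shut.
Start: joints at [1.121, 0.599, -0.003, 1.599, 0.002, 0.943, -0.08], TCP at [0.264, -0.675, 0.193] pointing down, gripper open.
Joint ranges: [-2.57, 2.57], [-0.35, 1.97], [-1.29, 1.29], [0.11, 2.56], [-1.05, 4.19], [0.11, 1.86], [-2.63, 2.63]. Speed limits (rad/s): [2.22, 2.22, 3.01, 3.01, 3.14, 3.14, 3.14].

INTERFACE

Orientations are given as a unit quaternion [w, x, y, z].
In Python, from bench import r, hand, kinematics, get_obs, viewer gives the robot as it stands. The module is installed in compiled form; this text tells all that it offers. Calls block until the motion is done:
- r.move_to(position, orientation): joint-space move of the TCP to a pose.
- r.line_to(position, attitude=None, vel=0.15): straight line of the TCP; attitude=None keeps the orientation; vel is the mean speed in m/s.
- r.movej(angles): joint-space move.
- hand.gripper_open() and hand.close(grasp_force=None): open the fingers fully, or close them until they stop; grasp_force is the grip in N (None keeps the last).
- r.wait(seconds).
- kinematics.solve_ik(position, orientation): joint angles nearest the present ones, or None.
- get_obs(): the state.
- viewer.get_image(name): name is "side" or "top"; returns a dict with "img" (384x512x3 uint8, red, green, blue), "K" (3x3 intrinsics, pixels), "origin" and "attitude" of the camera in the world. Camera axes: x right, y down, z forward; pixel columns grow to the right and rows downward; lengths in m; the calibration is good to about 2 mm. A picture is of the moment at which its call begins. There is no depth.
A pose or a line that the arm cannot do raises r.IKError and nothing moves.
- r.hand_in(): hands the job in, once; it reports no verdict.
The state is a dict: "t": time; "qpos": joint angles; "qd": joint speeds; "tau": joint torques, N m; "position": TCP position; "orientation": TCP orientation; "ft_force": force on the tool from outside, world axes, zero at the start; "wrist_torque": the same for the moment, N m; "opening": opening from 0.0 (shut) to 1.0 (fully open).
Only numpy, scipy, OpenCV 4.12 (cv2) and the standard library are available. Lean on these libraries where they do the work, as an engineer would, in place of code of your own. Each camera call takes 0.05 s, during which the arm holds its last target. There are 200 camera calls.

## Working session

There is one attempt and no reset: what is moved stays moved. The work goes in short steps, each a Python script; the robot and the scene stay as the last script left them, time stands still between calls to the robot, and variables do not carry over. Pictures are saved under pics/ and viewed, about 8 in all and at most 12, crops included, and the job is handed in when it is done.

```bash
mkdir -p pics
python3 - <<'E'
from bench import r,hand,kinematics,get_obs,viewer
import cv2,numpy as np
np.set_printoptions(precision=4,suppress=True)
o=get_obs(); print(o)
for n in("top","side"):
    d=viewer.get_image(n); cv2.imwrite(f"pics/{n}0.png",cv2.resize(d["img"][:,:,::-1],(800,600),interpolation=cv2.INTER_CUBIC)); cv2.imwrite(f"pics/{n}0_raw.png",d["img"][:,:,::-1])
    print(n,d["K"],d["origin"],d["attitude"])
E
```

```text
{'t': 0.0, 'qpos': array([ 1.1213,  0.6002, -0.0025,  1.6001,  0.0018,  0.9428, -0.0798]), 'qd': array([-0.0015, -0.0006, -0.0002,  0.0004, -0.0001, -0.0006, -0.0001]), 'tau': array([  0.0016, -77.6445,   1.5649, -25.8011,   0.0122,   0.0091,
         0.    ]), 'position': array([ 0.2638, -0.6747,  0.1917]), 'orientation': array([-0.0007,  0.9827,  0.1853, -0.0002]), 'ft_force': array([-0.0333,  0.1442,  1.5134]), 'wrist_torque': array([ 0.0949, -0.0029, -0.0041]), 'opening': 0.9987295125703497}
top [[347.9492   0.     253.0837]
 [  0.     347.9492 187.753 ]
 [  0.       0.       1.    ]] [ 0.3813 -0.0546  1.1712] [-0.0437  0.7116 -0.7005  0.0327]
side [[419.9558   0.     248.414 ]
 [  0.     419.9558 186.9757]
 [  0.       0.       1.    ]] [ 0.5289 -0.9218  0.8892] [-0.3842  0.9231  0.016   0.002 ]
```

View pics/top0.png

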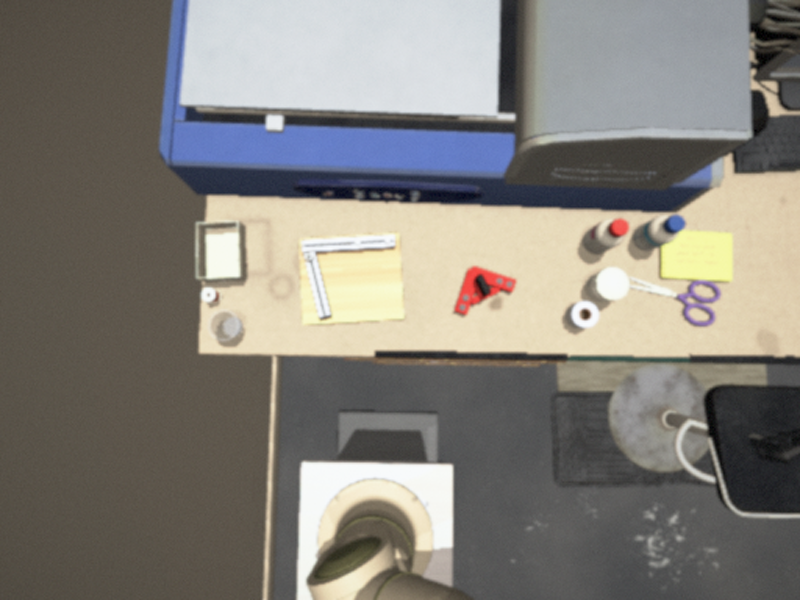

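View pics/side0.png

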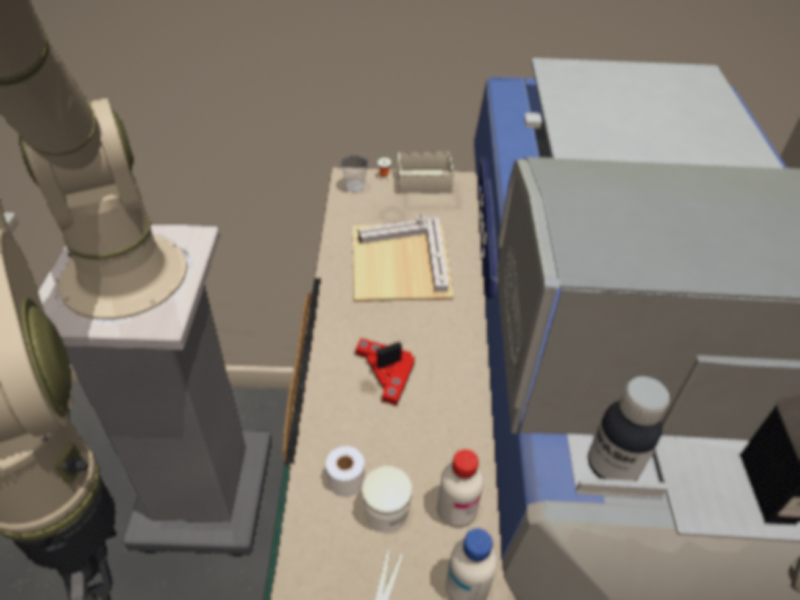

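The top view shows the board at about (350,280) and the square at about (483,288). The side view shows the same two at (403,258) and (388,365). Next I'll enlarge both.

```bash
python3 - <<'E'
import cv2
a=cv2.imread("pics/top0_raw.png")[145:210,185:335]; b=cv2.imread("pics/side0_raw.png")[135:262,215:300]
cv2.imwrite("pics/topc.png",cv2.resize(a,None,fx=5.3,fy=5.3,interpolation=cv2.INTER_CUBIC))
cv2.imwrite("pics/sidec.png",cv2.resize(b,None,fx=4.7,fy=4.7,interpolation=cv2.INTER_CUBIC))
E
cat > h.py <<'E'
from bench import r,hand,kinematics,get_obs,viewer
import cv2,numpy as np
from scipy.spatial.transform import Rotation as R
np.set_printoptions(precision=4,suppress=True)
CAM={}
def cam(n):
    if n not in CAM: CAM[n]=viewer.get_image(n)
    return CAM[n]
def rot(q): return R.from_quat(np.r_[q[1:],q[0]])
def px2w(n,uv,z):
    d=cam(n); v=rot(d["attitude"]).apply(np.linalg.solve(d["K"],[uv[0],uv[1],1])); o=np.array(d["origin"])
    return o+v*(z-o[2])/v[2]
def w2px(n,p):
    d=cam(n); c=rot(d["attitude"]).inv().apply(np.atleast_2d(p)-d["origin"]); u=c@d["K"].T
    return u[:,:2]/u[:,2:]
def down(yaw): # tool y axis horizontal at angle yaw in world, z down
    y=np.array([np.cos(yaw),np.sin(yaw),0]);z=np.array([0,0,-1.]);x=np.cross(y,z)
    q=R.from_matrix(np.c_[x,y,z]).as_quat(); return np.r_[q[3],q[:3]]
E
```

```text
(no output)
```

View pics/topc.png

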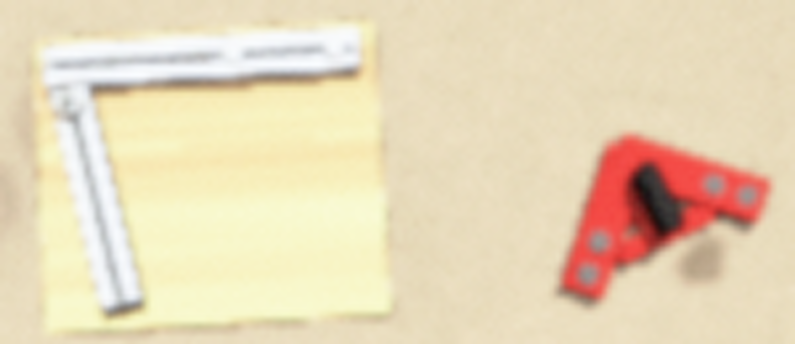

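View pics/sidec.png

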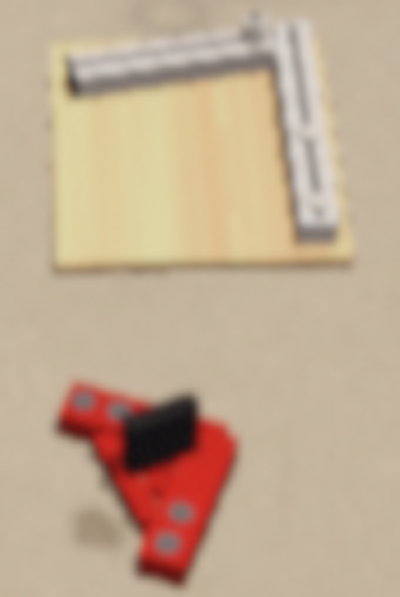

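```bash
cat > fit.py <<'E'
from h import *
from scipy.optimize import least_squares
raw=lambda n,c:(np.array(c)+.5)/(5.3 if n=="top" else 4.7)-.5+((185,145) if n=="top" else (215,135))
def fit(obs,z0,x0):
    def res(p,full=False):
        Rm=R.from_euler('z',p[2]); out=[]
        for n,c,l in obs: out.append(w2px(n,Rm.apply(l)+[p[0],p[1],z0])[0]-raw(n,c))
        return np.array(out) if full else np.ravel(out)
    s=least_squares(res,x0,loss='soft_l1'); print(s.x,"\n",res(s.x,True).round(2)); return s.x
B=[("top",(37,43),(.095,.11,.01)),("top",(374,22),(.095,-.11,.01)),("top",(391,312),(-.095,-.11,.01)),("top",(46,330),(-.095,.11,.01)),
("side",(53,42),(-.095,.11,.01)),("side",(54,267),(-.095,-.11,.01)),("side",(353,260),(.095,-.11,.01))]
m=.001
S=[("top",(563,287),(-67*m,38*m,.022)),("top",(601,297),(-67*m,10*m,.022)),("top",(770,180),(38*m,-67*m,.022)),("top",(755,215),(10*m,-67*m,.022)),
("top",(635,137),(38*m,30*m,.022)),("top",(607,148),(30*m,38*m,.022)),
("side",(77,381),(-67*m,38*m,.022)),("side",(60,411),(-67*m,10*m,.022)),("side",(187,571),(38*m,-67*m,.022)),("side",(141,550),(10*m,-67*m,.022)),("side",(238,432),(38*m,30*m,.022))]
b=fit(B,0,[.6,.05,0]); s=fit(S,0,[.6,-.2,-.3])
print("handle top px side", (w2px("side",[s[0],s[1],.064])+.5-[215,135])*4.7, (w2px("top",[s[0],s[1],.064])+.5-[185,145])*5.3)
np.save("b.npy",b);np.save("s.npy",s)
E
python3 fit.py
```

```text
[0.5397 0.0606 0.0691] 
 [[-0.31 -0.82]
 [ 0.64 -0.41]
 [ 0.47  0.66]
 [-0.11  0.77]
 [-0.15  0.02]
 [-0.16 -0.6 ]
 [ 0.53 -0.26]]
[ 0.5245 -0.2161 -0.302 ] 
 [[-0.38 -0.21]
 [ 0.55  0.54]
 [ 0.31 -0.14]
 [ 0.68  1.22]
 [-2.15 -1.  ]
 [ 0.12 -1.56]
 [-0.6  -0.72]
 [-0.65  0.25]
 [ 0.3  -1.07]
 [-0.4   0.37]
 [ 0.83  0.51]]
handle top px side [[163.5329 407.4679]] [[661.5692 195.4446]]
```

Run:
```python
from h import *
b=np.load("b.npy");s=np.load("s.npy")
gs=np.array([*s[:2],0.2]); c=b[:2]+R.from_euler('z',b[2]).apply([.022,.032,0])[:2]
print("seat",c)
for k in (0,np.pi):
    for nm,p,y in (("pick",gs,s[2]-np.pi/4),("picklow",[*s[:2],.028],s[2]-np.pi/4),("seat",[*c,.04],b[2]-np.pi/4)):
        print(k,nm,kinematics.solve_ik(list(map(float,p)),down(y+k)))
q=down(s[2]-np.pi/4)
import sys
p=get_obs()["position"]
r.line_to(list(p+[0,0,.1]))
for k in (0,np.pi):
    a=kinematics.solve_ik([*s[:2],.16],down(s[2]-np.pi/4+k)); print(a)
```

```text
seat [0.5594 0.0941]
0 pick [ 0.3623  0.4034 -0.0986  1.9536  0.0546  0.7871 -0.8543]
0 picklow [ 0.3075  0.6468 -0.0246  2.088   0.0374  0.4072 -0.8339]
0 seat [-0.2081  0.6279 -0.0855  2.0797  0.1185  0.4384 -1.1011]
3.141592653589793 pick [ 1.0087  0.6187 -1.0982  1.9154  0.6512  1.0196  1.6727]
3.141592653589793 picklow [ 0.9692  0.922  -1.1076  2.0462  1.0873  0.9359  1.2972]
3.141592653589793 seat [ 0.4138  0.8985 -1.1072  2.0406  1.0548  0.9349  1.1363]
[ 0.396   0.455  -0.1474  1.9912  0.1001  0.7022 -0.9006]
[ 0.9978  0.6815 -1.1006  1.9552  0.7418  0.9815  1.5895]
```

Use k=0. I'll go above the square and take one look from there.

Run:
```python
from h import *
s=np.load("s.npy"); q=down(s[2]-np.pi/4)
r.move_to([*s[:2],.16],q)
r.line_to([*s[:2],.085],vel=.1)
o=get_obs();print(o["t"],o["position"],o["qpos"])
d=viewer.get_image("side");a=d["img"][165:275,210:320,::-1]
d2=viewer.get_image("top");a2=d2["img"][150:260,250:360,::-1]
cv2.imwrite("pics/above.png",cv2.resize(np.hstack([a,a2]),None,fx=3.6,fy=3.6,interpolation=cv2.INTER_CUBIC))
```

```text
3.8833 [ 0.5248 -0.2162  0.0854] [ 0.3786  0.5588 -0.1264  2.0513  0.1309  0.5382 -0.9288]
```

View pics/above.png

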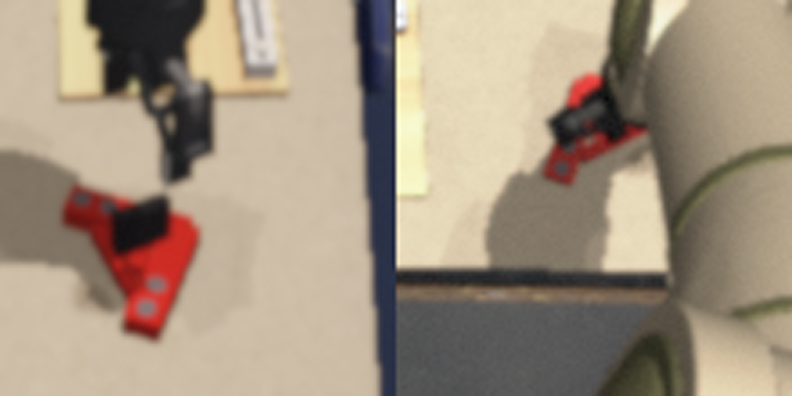

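The side view shows the jaws straddling the handle, with fingertips at about (175,178) and (120,90) and the handle at (142,225). I'll descend and grip.

Run:
```python
from h import *
s=np.load("s.npy")
r.line_to([*s[:2],.028],vel=.06)
o=get_obs();print(o["t"],o["position"],o["ft_force"])
hand.close(80)
o=get_obs();print(o["t"],o["position"],o["ft_force"],o["wrist_torque"],o["opening"])
r.line_to([*s[:2],.07],vel=.08); r.wait(.3)
o=get_obs();print(o["t"],o["position"],o["ft_force"],o["wrist_torque"],o["opening"])
d=viewer.get_image("side");a=d["img"][165:275,210:320,::-1]
d2=viewer.get_image("top");a2=d2["img"][150:260,250:360,::-1]
cv2.imwrite("pics/lift.png",cv2.resize(np.hstack([a,a2]),None,fx=3.6,fy=3.6,interpolation=cv2.INTER_CUBIC))
```

```text
5.0833 [ 0.5247 -0.2162  0.0283] [ 0.6148 -0.004  -0.554 ]
5.85 [ 0.5245 -0.2161  0.028 ] [-0.0468  0.7263 -0.5635] [-0.0143 -0.0097  0.0422] -0.0004672497850629053
6.825 [ 0.5243 -0.216   0.0696] [-0.5667 -0.1449 -0.2415] [-0.0068 -0.0135  0.0169] -0.00026230528067046186
```

View pics/lift.png

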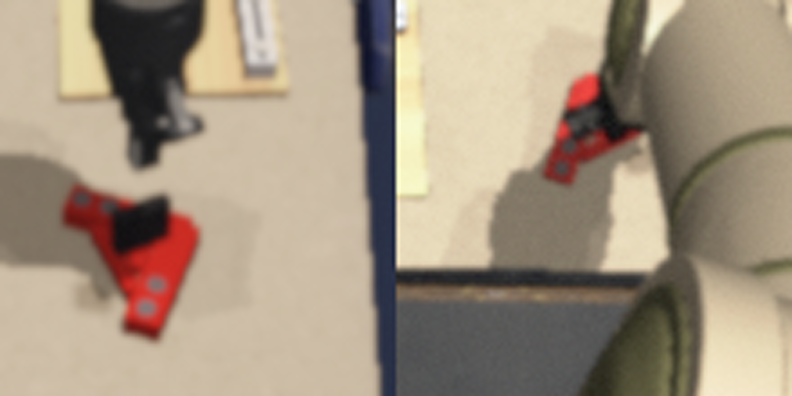

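The grasp missed: the gripper shut fully and the square did not lift. In the side view the fingertip is at about (145,165), nearer the camera's far side or higher than expected. I'll compare that with the projected TCP.

Run:
```python
from h import *
s=np.load("s.npy");o=get_obs();p=o["position"]
print(p,rot(o["orientation"]).as_matrix())
for q in (p,[s[0],s[1],.064],[s[0],s[1],.022]):
    print(q,(w2px("side",q)[0]+.5-[210,165])*3.6,(w2px("top",q)[0]+.5-[250,150])*3.6+[396,0])
tip=np.array([145,167])/3.6-.5+[210,165]
for z in(.04,.07,.1,.13):print(z,px2w("side",tip,z))
a=cam("side")["img"][165:240,215:290,::-1];b=cam("top")["img"][150:225,270:345,::-1]
im=np.hstack([cv2.resize(x,None,fx=5.3,fy=5.3,interpolation=cv2.INTER_CUBIC) for x in(a,b)])
for n,off,dx in(("side",[215,165],0),("top",[270,150],398)):
    u=((w2px(n,p)[0]+.5-off)*5.3+[dx,0]).astype(int);cv2.drawMarker(im,tuple(map(int,u)),(0,255,0),0,12,1)
cv2.imwrite("pics/dbg.png",im)
```

```text
[ 0.5244 -0.216   0.0697] [[ 0.8854  0.4648 -0.0004]
 [ 0.4648 -0.8854  0.0002]
 [-0.0003 -0.0003 -1.    ]]
[ 0.5244 -0.216   0.0697] [143.2768 198.7677] [612.2136 114.0361]
[np.float64(0.5245126136794833), np.float64(-0.21608460976342495), 0.064] [143.2592 204.1031] [611.3678 114.7548]
[np.float64(0.5245126136794833), np.float64(-0.21608460976342495), 0.022] [142.2658 241.3332] [604.7174 120.5029]
0.04 [ 0.5247 -0.1588  0.04  ]
0.07 [ 0.5249 -0.1858  0.07  ]
0.1 [ 0.525  -0.2127  0.1   ]
0.13 [ 0.5252 -0.2397  0.13  ]
```

View pics/dbg.png

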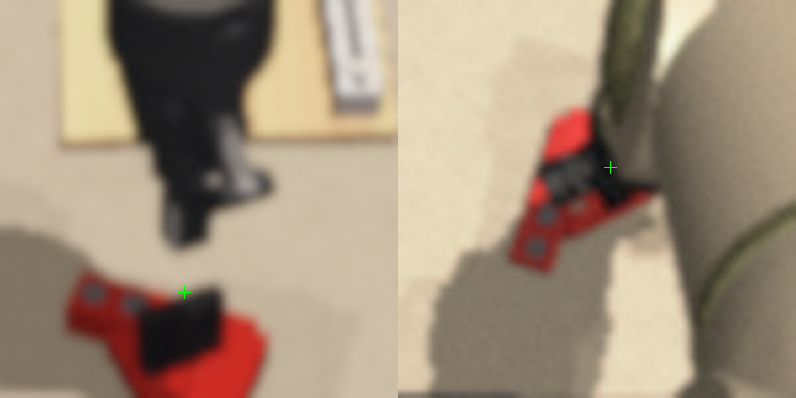

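The tip's pixel could mean an error of about +35 mm in z or about +30 mm in y. To tell which, I'll touch bare bench gently between the square and the board, then look.

Run:
```python
from h import *
p0=get_obs()["position"]
r.line_to([*p0[:2],.1]); r.line_to([.53,-.112,.1],vel=.2); r.line_to([.53,-.112,.036],vel=.1)
r.wait(.3);f0=get_obs()["ft_force"];t0=get_obs()["t"];print(f0)
for z in np.arange(.033,-.046,-.003):
    r.line_to([.53,-.112,float(z)],vel=.03)
    o=get_obs(); df=o["ft_force"]-f0
    if abs(df[2])>4: break
print(z,o["position"],df,o["t"],o["t"]-t0)
p=o["position"];img={n:viewer.get_image(n)["img"] for n in("side","top")}
a=img["side"][145:220,215:290,::-1];b=img["top"][150:225,240:315,::-1]
im=np.hstack([cv2.resize(x,None,fx=5.3,fy=5.3,interpolation=cv2.INTER_CUBIC) for x in(a,b)])
for n,off,dx in(("side",[215,145],0),("top",[240,150],398)):
    u=((w2px(n,p)[0]+.5-off)*5.3+[dx,0]).astype(int);cv2.drawMarker(im,tuple(map(int,u)),(0,255,0),0,12,1)
cv2.imwrite("pics/probe.png",im)
```

```text
[ 0.8919 -0.5428  0.1107]
-0.03899999999999998 [ 0.5303 -0.1121 -0.0386] [-1.4691  0.4599  7.8801] 15.3917 6.25
```

View pics/probe.png

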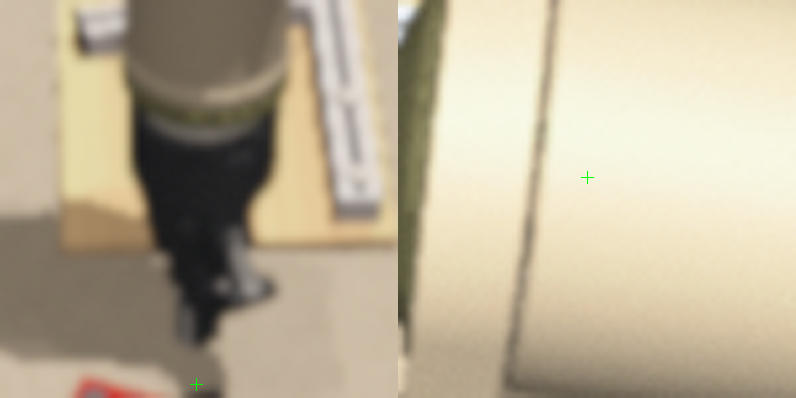

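Contact came at a reported z of about -0.038, so the fingers end about 37 mm short of the reported TCP. The tip is at about (195,347) in the side view. I'll check its x,y, then redo the grasp with the corrected height.

```bash
cat >> h.py <<'E'
DZ=-0.037   # reported z = true fingertip z + DZ (measured by touching the bench)
E
python3 - <<'E'
from h import *
print("tip xy",px2w("side",np.array([195,345])/5.3-.5+[215,145],0.0))
s=np.load("s.npy")
r.line_to([.53,-.112,.1+DZ+.03],vel=.2)
hand.gripper_open()
r.line_to([*s[:2],.1+DZ+.03],vel=.2)
r.line_to([*s[:2],.029+DZ],vel=.08)
r.wait(.2);o=get_obs();print(o["t"],o["position"],o["ft_force"])
hand.close(80)
r.wait(.2);o=get_obs();print(o["t"],o["position"],o["ft_force"],o["wrist_torque"],o["opening"])
if o["opening"]>.05:
    r.line_to([*s[:2],.065+DZ],vel=.08); r.wait(.3)
o=get_obs();print(o["t"],o["position"],o["ft_force"],o["wrist_torque"],o["opening"])
E
```

```text
tip xy [ 0.5287 -0.1178  0.    ]
19.525 [ 0.5247 -0.2162 -0.0076] [-0.8441 -1.3728 -0.4625]
20.3833 [ 0.5246 -0.2161 -0.0078] [-1.2345  1.0712  4.6682] [ 0.0982  0.1499 -0.0222] 0.14928815450770194
21.2833 [ 0.5243 -0.216   0.0276] [-0.621   0.5071 -1.1652] [ 0.0065 -0.0423 -0.0362] 0.15286072157797842
```

```bash
cat >> h.py <<'E'
b=np.load("b.npy")
def seat(dx,dy,h,dyaw=0):
    "TCP target with square corner at board offset (dx,dy) mm from frame corner, underside h mm above board"
    xy=b[:2]+R.from_euler('z',b[2]).apply([.022+dx*.001,.032+dy*.001,0])[:2]
    return [float(xy[0]),float(xy[1]),.029+.010+h*.001+DZ], down(b[2]+dyaw-np.pi/4)
def st(f0=0):
    o=get_obs(); Rb=R.from_euler('z',-b[2]); 
    e=Rb.apply(o["position"]-np.array(seat(0,0,0)[0]))*1000
    print("t%.1f"%o["t"],"off mm",e.round(1),"F board",Rb.apply(o["ft_force"]-f0).round(1),"T",o["wrist_torque"].round(3),"op %.3f"%o["opening"]); return o
def snap(name,z=5.3):
    im=viewer.get_image("side")["img"][120:220,205:310,::-1]; cv2.imwrite(name,cv2.resize(im,None,fx=5.9,fy=5.9,interpolation=cv2.INTER_CUBIC))
E
python3 - <<'E'
from h import *
s=np.load("s.npy")
r.line_to([*s[:2],.085+DZ],vel=.15)
p,q=seat(-8,-28,45); r.line_to(p,q,vel=.15)
r.wait(.4); st(); np.save("f0.npy",get_obs()["ft_force"]); f0=np.load("f0.npy")
for h in (25,12,6,3):
    r.line_to(*seat(-8,-28,h),vel=.06); o=st(f0)
    if np.linalg.norm(o["ft_force"]-f0)>8: print("contact");break
snap("pics/low.png")
E
```

```text
t24.0 off mm [ -8.  -28.1  45. ] F board [ 0.2 -0.3 -2.6] T [ 0.043  0.042 -0.006] op 0.155
t24.5 off mm [ -8.4 -27.9  24.4] F board [-0.7 -0.1 -0.7] T [-0.015  0.016  0.011] op 0.151
t24.9 off mm [ -8.4 -28.   11.5] F board [0.3 0.2 0.8] T [-0.029 -0.041 -0.007] op 0.156
t25.1 off mm [ -8.2 -28.    5.7] F board [-0.4  0.5 -0.3] T [-0.02  -0.034  0.004] op 0.153
t25.4 off mm [ -8.1 -28.    2.9] F board [-0.3  0.5 -0.1] T [ 0.04   0.017 -0.   ] op 0.152
```

View pics/low.png

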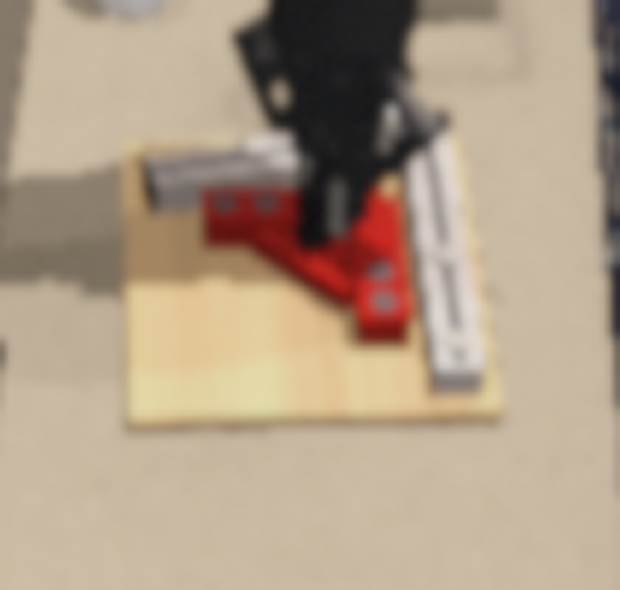

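The square is gripped and low on the board, clear of both rails. Its leg ends are at about (205,192) and (408,315), and the fixed rail's near inner end is at (432,375). I'll fit its yaw and position to these.

Run:
```python
from h import *
from scipy.optimize import least_squares
raw=lambda c:(np.array(c)+.5)/5.9-.5+[205,120]
pts=[((408,316),(38,-67,22)),((356,318),(10,-67,22)),((205,190),(-67,38,22)),((207,222),(-67,10,22)),((402,196),(38,30,22))]
def pr(P,c): # board frame mm, c in crop
    return (w2px("side",R.from_euler('z',b[2]).apply(np.array(P)*.001)+[b[0],b[1],0])[0]+.5-[205,120])*5.9
for (c,l) in [((432,375),(60,-100,32)),((482,372),(85,-100,32)),((127,422),(-95,-110,10)),((500,416),(95,-110,10))]: print("frame",c,pr(l,0).round(0))
def res(p):
    out=[]
    for c,l in pts:
        L=R.from_euler('z',p[2]).apply(l)+[22+p[0],32+p[1],13]
        out.append(pr(L,0)-c)
    return np.ravel(out)
s=least_squares(res,[-8,-28,0],x_scale=[1,1,.02],loss='soft_l1',f_scale=3); print("square off,yaw",s.x,"\n",res(s.x).reshape(-1,2).round(1), "nominal\n",res([-8,-28,0]).reshape(-1,2).round(1))
```

```text
frame (432, 375) [437. 370.]
frame (482, 372) [487. 369.]
frame (127, 422) [126. 421.]
frame (500, 416) [506. 414.]
square off,yaw [ -8.3127 -30.5656  -0.0268] 
 [[ 3.8  3.8]
 [ 0.6  1.7]
 [-0.4 -4.5]
 [-2.5 -2.3]
 [-0.7 -0.2]] nominal
 [[ 7.4 -1. ]
 [ 4.3 -2.1]
 [-1.8 -5.4]
 [-2.5 -3.2]
 [-2.1 -4.5]]
```

```bash
cat >> h.py <<'E'
def ft(f0,t0,n=4):
    F=[];T=[]
    for _ in range(n):
        r.wait(.03);o=get_obs();F.append(o["ft_force"]-f0);T.append(o["wrist_torque"]-t0)
    return R.from_euler('z',-b[2]).apply(np.mean(F,0)),np.mean(T,0)
E
python3 - <<'E'
from h import *
r.wait(.3); F=[];T=[]
for _ in range(8): r.wait(.03);o=get_obs();F.append(o["ft_force"]);T.append(o["wrist_torque"])
f0=np.mean(F,0);t0=np.mean(T,0);np.savez("z.npz",f0=f0,t0=t0)
x=-8.
while x<6:
    x+=1; r.line_to(*seat(x,-28,2.5),vel=.03); F,T=ft(f0,t0,3)
    if x>-5 : print(x,F.round(1),T.round(3))
    if F[0]<-8: break
st()
E
```

```text
-4.0 [ 0.2 -0.2  0.5] [0.014 0.018 0.015]
-3.0 [-0.2  0.2  0.1] [-0.006  0.027  0.018]
-2.0 [0.1 0.8 0.1] [ 0.025 -0.002 -0.   ]
-1.0 [-0.   0.1  0. ] [ 0.024 -0.011  0.003]
0.0 [-0.  -0.   0.1] [ 0.052 -0.029  0.035]
1.0 [-2.9 -0.   1.7] [-0.048  0.741  0.098]
2.0 [-5.7  0.3  3.9] [0.001 1.369 0.177]
3.0 [-8.3  0.4  4.6] [0.029 1.831 0.244]
t29.9 off mm [  0.3 -28.2   2.1] F board [-9.   0.8  2.2] T [0.017 1.833 0.214] op 0.151
```

Contact came at x≈0 as planned. The torque of +0.24 N m means the corner end is leading, so the yaw is slightly negative, in agreement with the image. I'll turn it until the face bears flat.

Run:
```python
from h import *
z=np.load("z.npz");f0,t0=z["f0"],z["t0"]
for dy in np.arange(.008,.07,.008):
    r.line_to(*seat(3,-28,2.5,float(dy)),vel=.03); F,T=ft(f0,t0,3)
    o=get_obs(); m=rot(o["orientation"]).as_matrix(); print(dy.round(3),F.round(1),T.round(3),"yaw",(np.arctan2(m[1,1],m[0,1])+np.pi/4-b[2]).round(4))
    if T[2]<-.5: break
st()
```

```text
0.008 [-8.4  1.   3.9] [-0.017  1.815 -0.045] yaw 0.0078
0.016 [-7.8  0.7  3.1] [-0.083  1.78  -0.401] yaw 0.0148
0.024 [-8.3  1.1  3.6] [-0.19   1.954 -0.516] yaw 0.0225
t30.9 off mm [ -0.1 -28.5   2. ] F board [-9.   1.4  0.8] T [-0.193  1.929 -0.54 ] op 0.154
```

Run:
```python
from h import *
z=np.load("z.npz");f0,t0=z["f0"],z["t0"]
r.line_to(*seat(.5,-28,2.5,.010),vel=.03)
for y in [-22,-17,-12,-8,-5,-3,-2,-1,0,1,2,3,4,5,6]:
    r.line_to(*seat(.5,y,2.5,.010),vel=.03); F,T=ft(f0,t0,3)
    o=get_obs(); e=R.from_euler('z',-b[2]).apply(o["position"]-np.array(seat(0,0,0)[0]))*1000
    print(y,e.round(1),F.round(1),T.round(2))
    if F[1]<-13: break
st(); snap("pics/press.png")
```

```text
-22 [  0.3 -21.4   2.5] [-4.2  1.6  1.1] [ 0.28  1.01 -0.18]
-17 [  0.3 -16.7   2.5] [-4.   1.   0.5] [ 0.12  1.04 -0.18]
-12 [  0.  -12.7   2.4] [-4.5 -2.2  1. ] [-0.7   1.01  0.07]
-8 [-0.  -9.   2.4] [-4.6 -3.4  0.6] [-0.95  0.96  0.15]
-5 [-0.1 -6.2  2.4] [-4.7 -3.8  0.5] [-1.08  0.96  0.18]
-3 [-0.1 -4.4  2.4] [-4.4 -4.1  0.3] [-1.25  1.    0.25]
-2 [-0.2 -3.6  2.3] [-4.2 -4.6  0.6] [-1.35  1.    0.24]
-1 [-0.1 -2.7  2.3] [-4.5 -5.1  0.7] [-1.41  0.93  0.25]
0 [-0.2 -1.7  2.3] [-4.4 -6.2 -0.1] [-1.44  0.95  0.29]
1 [-0.2 -0.8  2.3] [-4.2 -6.1  0.1] [-1.48  0.93  0.27]
2 [-0.2  0.2  2.3] [-4.5 -5.7  0.4] [-1.47  0.96  0.28]
3 [-0.3  1.2  2.3] [-4.2 -5.4 -0.2] [-1.49  0.98  0.34]
4 [-0.3  2.1  2.3] [-4.5 -5.7  0.3] [-1.5   0.96  0.33]
5 [-0.3  3.   2.3] [-4.6 -6.8  0.8] [-1.58  0.95  0.39]
6 [-0.3  3.1  2.3] [-3.7 -9.2  0.6] [-2.18  0.87  0.42]
t36.7 off mm [-0.3  3.1  2.3] F board [-3.6 -9.3 -2.2] T [-2.174  0.881  0.413] op 0.152
```

View pics/press.png

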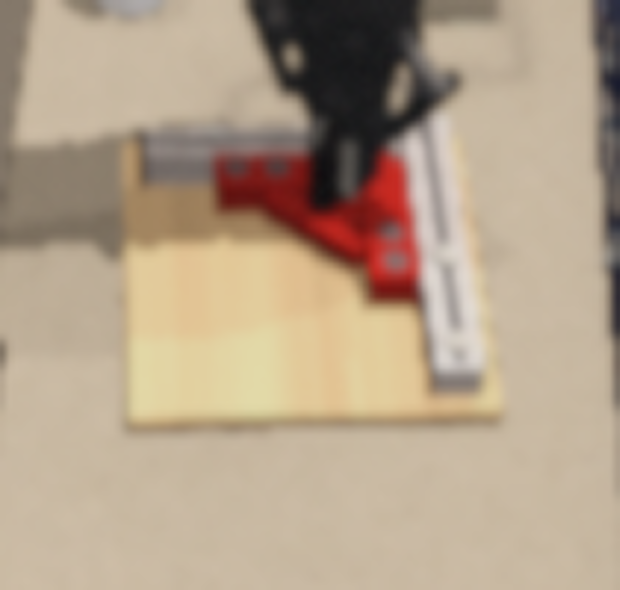

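The square is seated. There is no gap along the fixed rail, whose edge runs from (405,150) to (432,375), parallel to the red face. The loose rail's inner edge at y≈182 is straight against the leg, and the y travel hit a hard stop. I'll firm up the press and check the yaw moment and steadiness.

Run:
```python
from h import *
z=np.load("z.npz");f0,t0=z["f0"],z["t0"]
for x,y,w in [(.5,7,.01),(1.5,7,.010),(2.5,7,.010),(2.5,7,.016),(2.5,7,.004),(2.5,7.5,.010)]:
    r.line_to(*seat(x,y,2.5,w),vel=.03); r.wait(.2);F,T=ft(f0,t0,4);o=get_obs();m=rot(o["orientation"]).as_matrix()
    e=R.from_euler('z',-b[2]).apply(o["position"]-np.array(seat(0,0,0)[0]))*1000
    print(x,y,w,e.round(1),F.round(1),T.round(2),"yaw",(np.arctan2(m[1,1],m[0,1])+np.pi/4-b[2]).round(4))
r.wait(.5);st();snap("pics/final.png")
im=viewer.get_image("top")["img"][145:215,185:275,::-1];cv2.imwrite("pics/final.png",np.vstack([cv2.resize(cv2.imread("pics/final.png")[100:420],(500,258)),cv2.resize(im,(430,334),interpolation=cv2.INTER_CUBIC).copy() if 0 else cv2.copyMakeBorder(cv2.resize(im,(430,334),interpolation=cv2.INTER_CUBIC),0,0,0,70,0)]))
```

```text
0.5 7 0.01 [-0.4  3.1  2.4] [ -4.3 -11.6   2.3] [-2.74  0.81  0.44] yaw 0.0085
1.5 7 0.01 [-0.2  3.1  2.3] [ -6.3 -11.4   3. ] [-2.68  1.24  0.33] yaw 0.0084
2.5 7 0.01 [-0.1  3.1  2.1] [ -8.2 -10.6   3.9] [-2.59  1.71  0.21] yaw 0.0083
2.5 7 0.016 [-0.1  3.1  2.2] [ -7.6 -10.1   4.1] [-2.59  1.71 -0.08] yaw 0.0135
2.5 7 0.004 [0.1 3.2 2.1] [ -7.6 -10.4   2.7] [-2.57  1.56  0.35] yaw 0.0027
2.5 7.5 0.01 [0.1 3.2 2.1] [ -7.4 -11.2   2.9] [-2.79  1.54  0.1 ] yaw 0.0075
t40.7 off mm [0.1 3.2 2.1] F board [ -6.9 -12.6   0.1] T [-2.824  1.496  0.028] op 0.153
```

View pics/final.png

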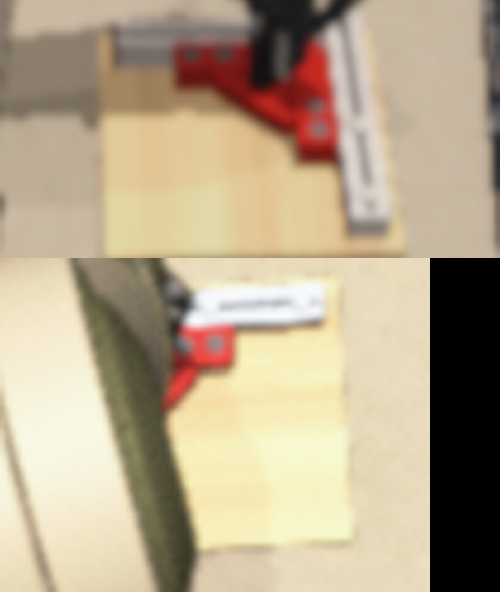

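Run:
```python
from h import *
st(); r.hand_in()
```

```text
t40.8 off mm [0.1 3.2 2.1] F board [ -6.9 -12.4   0.3] T [-2.878  1.502  0.065] op 0.154
the job is handed in; nothing more can be done
```

I gripped the red square by its handle, laid it low on the board and pressed its corner into the frame corner. I handed the job in at about 41 s, still gripping and pressing. No verdict was reported.

**How it went**
- **First grasp:** It missed because the real fingertips end about 37 mm short of the reported TCP. I measured this by touching the bench lightly, corrected the heights, and the second grasp held.
- **Seating:** I pressed the square against the fixed rail and turned it until the wrist torque showed the face bearing flat. I then slid it against the loose rail until it stopped hard, and pressed a little further on both axes.

**Last checks**
- **Forces:** About 7 N on the fixed rail and 12 N on the loose rail, both steady. The jaws were open by about the handle's thickness.
- **Yaw:** The wrist torque stayed consistent with flat contact when I turned the square by ±0.006 rad. In the side picture the square's faces lie along both rails without a gap, and the loose rail looks square. I did not measure its angle.
- **Height and clearance:** The square's underside is an estimated 2 mm above the board. In the side picture the fingers are clear of the loose rail. I kept well away from the bystanders but did not measure them again.

**One disagreement:** The hard stop in y came 3.1 mm beyond where my first camera fit put the corner. I trusted the contact, since an image fit before pressing had also put the square about 2.5 mm short in y. The top camera could not confirm it, because the arm blocks its view of the corner.

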